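# Make up a basin waste kit on the kit tray

### The arm

A 6-joint arm with a two-finger parallel gripper is mounted at the origin on the work surface. World frame = base frame: x ahead of the robot, y to its left, z up, the work surface at z = 0. Lengths are in m, angles in rad, forces in N, time in s.
With the tool pointing down it reaches from about 0.3 to 0.75 m from the base axis. Payload 8.5 kg.
Tool frame: the origin (TCP) lies midway between the tips of the shut fingers; the grasp point (between the pads) lies 19 mm behind it (arm.grip_point_offset is the distance from the TCP to the grasp point, in m); z points along the fingers, y is the line along which they close (so a half turn about z gives the same grasp; the last joint's range is limited). The gripper opens to 88 mm and grips with 3 to 60 N. Pads are 18 mm wide; open, the fingers measure 123 mm over their backs; the gripper's body (75 mm by 187 mm) begins 45 mm behind the grasp point.
Start: joints at [1.013, 0.381, 1.297, -0, 1.464, -0.215], TCP at [0.185, 0.518, 0.239] pointing down, gripper open.
Joint ranges: [-3.11, 3.11], [-0.89, 2.33], [0.22, 2.48], [-1.42, 4.56], [0.17, 2.85], [-2.88, 2.88]. Speed limits (rad/s): [2.39, 2.39, 3.14, 3.14, 3.14, 3.14].

### API

Orientations are given as a unit quaternion [w, x, y, z].
In Python, from plant import arm, viewer, hand_in gives the robot as it stands.
- The arm moves only by the tool drive_tool, never from a script. Its argument "moves" is a list of rows, each a list of 5 numbers: the shift along the tool's x, y, z in cm, then the turn about the tool's z in rad, then the gripper's target within -1 to 1 (fully open at 1, half-way at 0, shut at -1). A call has 1 to 20 rows; each row is the pose to reach, as a shift and turn from the pose commanded when the call began, along the tool's axes at that moment; what a row does not reach only later rows make up. A row lasts 1/8 s, in which the tool goes at most 62.5 mm and 10.7 degrees, less where a joint would pass 70% of its speed; a pose out of reach is approached as far as the arm can. A call with a gripper value outside its range is refused whole. The fingers move at their own pace and stop on an object; "squeeze" is the grip in N (left out, the last holds). Time passes only in rows, so rows that repeat a pose let the fingers close. It gives the time, the measured TCP pose, the force, the opening and the grip force at its end, in the units of the state.
- arm.get_state(): the state, without advancing time (a new reading comes with each control period).
- viewer.snapshot(name): name is "scene" or "side" or "wrist"; returns a dict with "img" (400x640x3 uint8, red, green, blue), "mtx" (3x3 intrinsics, pixels), "rvec" (rotation vector, rad) and "tvec" (3), from world to camera coordinates, as OpenCV has them. Camera axes: x right, y down, z forward; pixel columns grow to the right and rows downward; lengths in m; the calibration is good to about 2 mm. A picture is of the moment at which its call begins. There is no depth.
- hand_in(): hands the job in; it is judged then, once.
The state is a dict: "t": time; "joint_positions": joint angles; "qvel": joint speeds; "tau": joint torques, N m; "tcp_pos": TCP position; "ee_rot": TCP orientation; "wrist_force": force on the tool from outside, world axes, zero at the start; "wrist_torque": the same for the moment, N m; "grip_width": opening from 0.0 (shut) to 1.0 (fully open); "grip_force": force on a finger pad.
Only numpy, scipy, OpenCV 4.12 (cv2) and the standard library are available. Lean on these libraries where they do the work, as an engineer would, in place of code of your own. Each camera call takes 0.05 s, during which the arm holds its last target. There are 200 camera calls.

### The job

Make up one basin waste kit on the plywood kit tray: put the large steel ring over the tray's post so it lies flat on the tray, then the large brass hexagon nut over the same post so it lies flat on the ring. Stand the flanged brass tailpiece upright, flange down, inside the round cup, and lay the long aluminium bar flat across both forked rests, between their horns and about centred end to end. The small ring, small nut and short bar do not belong to the kit: leave them lying where they are.

Things in the scene. Friction and masses are not known exactly. Their poses are not given: they have to be found in the camera images.
- big_ring_mid (a point): The large steel ring: flat, round, outside diameter 56 mm, hole 36 mm, 14 mm high, about 0.15 kg. To go on the post. Loose; lies or stands on the white bench (z = 0). The point is its centre, half-way up; z is its upright axis.
- big_nut_mid (a point): The large brass hexagon nut: 44 mm across flats (51 mm across corners), 18 mm high, open hole 32 mm, about 0.12 kg. To go on the post on top of the ring. Loose; lies or stands on the white bench (z = 0). The point is its centre, half-way up; z is its upright axis; its x axis (and each 60 degrees from it) passes square through a pair of flats.
- tail_mid (a point): The brass tailpiece: an upright round body 32 mm in diameter on a foot flange 44 mm in diameter and 6 mm thick, 60 mm high in all, about 0.2 kg, standing on its flange. To stand in the cup. Loose; lies or stands on the white bench (z = 0). The point is its centre, half-way up; z is its upright axis.
- long_bar_mid (a point): The long aluminium bar: 120 mm long (its x axis), 24 mm wide (y), 14 mm high, a dark dot (screw hole) near each end, about 0.11 kg. To lie on the rests. Loose; lies or stands on the white bench (z = 0). The point is its centre, half-way up; z is its upright axis.
- small_ring_mid (a point): Look-alike, stays where it is: small steel ring, outside diameter 36 mm, hole 20 mm, 14 mm high. The point is its centre, half-way up.
- small_nut_mid (a point): Look-alike, stays where it is: small brass hexagon nut, 28 mm across flats, 18 mm high. The point is its centre, half-way up.
- short_bar_mid (a point): Look-alike, stays where it is: short aluminium bar, 66 mm long (its x axis), 24 mm wide, 14 mm high. The point is its centre, half-way up.
- post: Upright round dark wooden post, 16 mm in diameter, 46 mm tall with a tapered top, fixed on the plywood kit tray. The tray is a fixed flat board 170 x 380 mm whose top is 10 mm above the bench, with a 4 mm high lip along each long edge; post, cup and rests stand in a row along it, about 125 mm apart, in any order. Origin: centre of the post's foot, on the tray's top; z up.
- cup: Round black cup on the kit tray: a low ring, inside diameter 70 mm, outside 80 mm, rim only 6 mm high, the tray's top being its floor. Fixed. Origin: its centre, on the tray's top; z up.
- rests: Pair of forked wooden rests on the kit tray, fixed: two parallel cross-bars 14 mm wide and 14 mm high, centred 38 mm either side of the origin along x, each 60 mm long (y) with an upright horn 10 mm high at each end; the gap between horns is 40 mm. The bar lies along x on top of both cross-bars, between the horns. Origin: midway between the two rests, on the tray's top; x along the lying bar (across the tray), z up.
Mind the look-alikes: they are no part of the job. Leave any pink look-alike of the part that bears long_bar_mid alone.

How it is judged:
At the end, for the whole second after the job is handed in: Large ring flat on tray and large nut flat on it, both within 13 mm of the post; tailpiece upright in cup within 16 mm of its centre; long bar flat on both rests within 22 mm along, 12 mm across, 0.3 rad; look-alikes within 30 mm of their starts; all at rest (horizontal distance between each of big_ring_mid, big_nut_mid and post below 0.013 m and z of big_ring_mid in the frame of post between 0.003 and 0.011 m and (angle between big_ring_mid's own z axis and vertical below 0.12 rad or angle between big_ring_mid's own z axis and vertical above 3.02 rad) and z of big_nut_mid in the frame of post between 0.019 and 0.027 m and (angle between big_nut_mid's own z axis and vertical below 0.12 rad or angle between big_nut_mid's own z axis and vertical above 3.02 rad) and horizontal distance between tail_mid and cup below 0.016 m and z of tail_mid in the frame of cup between 0.026 and 0.034 m and angle between tail_mid's own z axis and vertical below 0.12 rad and x of long_bar_mid in the frame of rests between -0.022 and 0.022 m and y of long_bar_mid in the frame of rests between -0.012 and 0.012 m and z of long_bar_mid in the frame of rests between 0.017 and 0.025 m and angle between the x axis of long_bar_mid and the x axis of rests, either way round below 0.3 rad and (angle between long_bar_mid's own z axis and vertical below 0.12 rad or angle between long_bar_mid's own z axis and vertical above 3.02 rad) and distance of each of small_ring_mid, small_nut_mid, short_bar_mid from where it was at the start of the episode below 0.03 m and linear speed of each of big_ring, big_nut, tail, long_bar below 0.02 m/s); the robot touches nothing.
It fails at once if a look-alike is taken away from its place (distance of any of small_ring_mid, small_nut_mid, short_bar_mid from where it was at the start of the episode above 0.03 m).
It also fails if it takes over 99 s, if anything falls off the work surface, if the arm or the gripper's body presses on something with over 40 N, if the wrist force passes 120 N, or if a joint passes its speed limit or range.

## Working session

There is one attempt and no reset: what is moved stays moved. The work goes in short steps, Python scripts to look and compute and a tool call to move; the robot and the scene stay as the last step left them, time stands still between calls to the robot, and variables do not carry over. Pictures are saved under pics/ and viewed, at most 14 in all, crops included, and the job is handed in when it is done.

Besides the shell and the picture viewer there is one more tool, called after ">>>" as a command line: name --pt "numbers of a row" for each row, then --argument value for the rest. drive_tool: Moves the arm, as the interface text tells. Its arguments: {"type":"object","properties":{"moves":{"type":"array","items":{"type":"array","items":{"type":"number"}}},"squeeze":{"type":"number"}},"required":["moves"]}

```bash
mkdir -p pics
cat > h.py <<'E'
import numpy as np, cv2, pickle
from plant import arm, viewer, hand_in
def snap(cam,name):
    s=viewer.snapshot(cam); cv2.imwrite(f'pics/{name}.png',s['img'][:,:,::-1]); pickle.dump(s,open(f'pics/{name}.pkl','wb')); return s
def load(name): return pickle.load(open(f'pics/{name}.pkl','rb'))
def ray(s,uv):
    R=cv2.Rodrigues(np.array(s['rvec'],float))[0]; t=np.array(s['tvec'],float).ravel()
    p=np.linalg.inv(np.array(s['mtx']))@np.array([uv[0],uv[1],1.]); return -R.T@t, R.T@p
def at(s,uv,z):
    c,d=ray(s,uv); return c+d*(z-c[2])/d[2]
def tri(a):  # list of (s,uv)
    A=np.zeros((3,3));b=np.zeros(3)
    for s,uv in a:
        c,d=ray(s,uv); d/=np.linalg.norm(d); P=np.eye(3)-np.outer(d,d); A+=P;b+=P@c
    return np.linalg.solve(A,b)
def proj(s,p): return cv2.projectPoints(np.array(p,float).reshape(-1,3),np.array(s['rvec'],float),np.array(s['tvec'],float),np.array(s['mtx'],float),None)[0].reshape(-1,2)
E
python3 - <<'E'
from h import *
for c in('scene','side','wrist'):
    s=snap(c,c+'0'); print(c,ray(s,(320,200)))
a,b,c=[cv2.imread(f'pics/{n}0.png') for n in('scene','side','wrist')]
st=arm.get_state(); print(st['t'],st['tcp_pos'],st['ee_rot'],arm.grip_point_offset)
E
```

```text
scene (array([1.13395724, 0.76329796, 0.89902631]), array([-0.46432898, -0.622448  , -0.63009289]))
side (array([ 0.31127948, -1.02175035,  0.84178014]), array([ 0.14981939,  0.75882071, -0.63391178]))
wrist (array([0.10985194, 0.5444889 , 0.38412502]), array([ 0.28349166, -0.0999245 , -0.95376526]))
0.15 [0.18476446 0.51783006 0.23831219] [-1.89749159e-04  1.70558773e-01  9.85347371e-01 -4.76557715e-04] 0.0187
```

View pics/scene0.png

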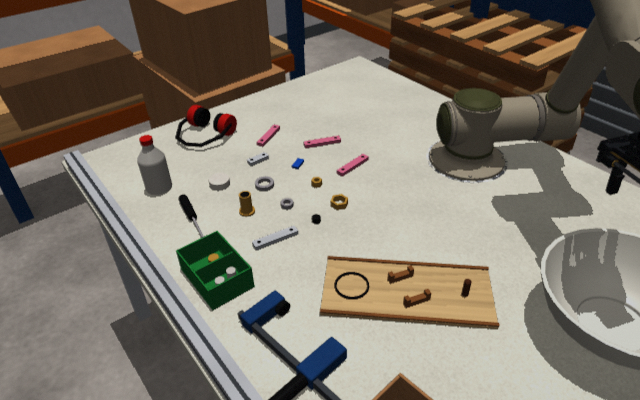

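View pics/side0.png

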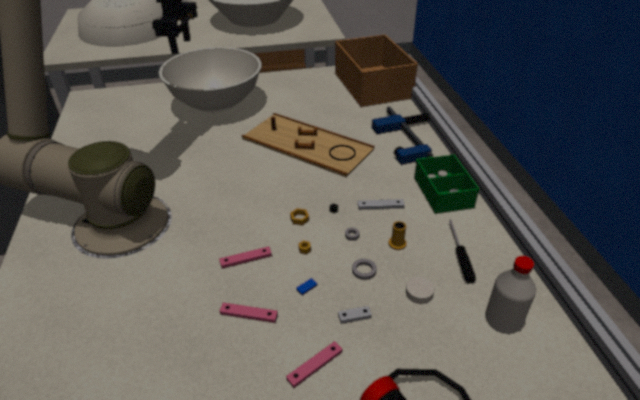

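The scene view shows the big ring near (264,183), big nut (339,200), tail (246,203), long bar (275,238). The tray has the cup at (352,285), the rests at (408,285) and the post at (466,287). The side view shows the same layout, so I'll enlarge both.

Run:
```python
import cv2
a=cv2.imread('pics/scene0.png'); cv2.imwrite('pics/c1.png',cv2.resize(a[145:345,235:505],(0,0),fx=2.96,fy=2.96,interpolation=cv2.INTER_CUBIC)[:592,:799])
b=cv2.imread('pics/side0.png'); cv2.imwrite('pics/c2.png',cv2.resize(b[105:305,235:435],None,fx=3,fy=3,interpolation=cv2.INTER_CUBIC))
```

```text
(no output)
```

View pics/c1.png

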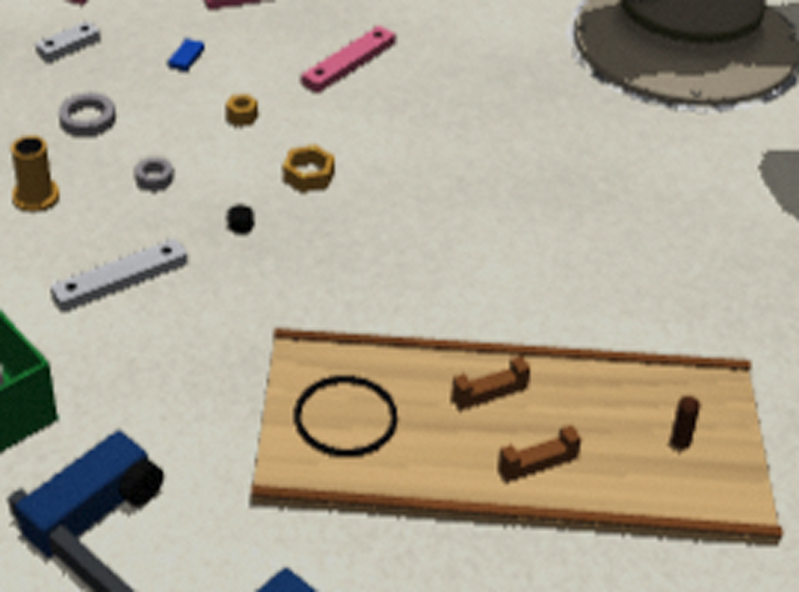

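View pics/c2.png

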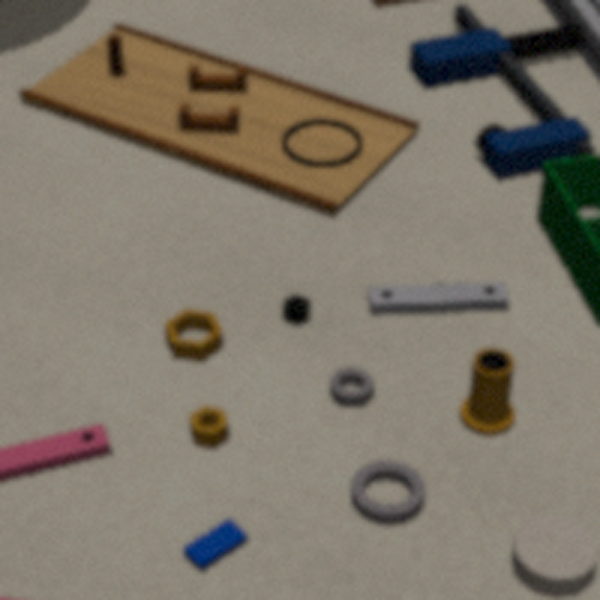

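Crop readings from the enlarged scene (c1) and side (c2) views: ring top (87,110)/(388,486), nut top (309,163)/(194,329), tail top (30,146)/(493,359), bar dots (70,287),(166,250)/(489,290),(387,294), post top (688,402)/(115,38), cup (346,415)/(322,143).

```bash
cat > m0.py <<'E'
from h import *
A,B=load('scene0'),load('side0')
f=dict(ring=((87,110),(388,486)),sring=((154,170),(352,382)),nut=((309,163),(194,329)),snut=((241,105),(209,420)),tail=((30,146),(493,359)),
bar1=((70,287),(489,290)),bar2=((166,250),(387,294)),cup=((346,415),(322,143)),posttop=((688,402),(115,38)),postfoot=((682,446),(118,72)),
hA1=((461,381),(233,110)),hA2=((520,363),(185,108)),hB1=((509,455),(239,72)),hB2=((569,433),(195,70)))
g={}
for k,(p,q) in f.items():
    p=(235+p[0]/2.96,145+p[1]/2.96); q=(235+q[0]/3,105+q[1]/3)
    P=tri([(A,p),(B,q)]); g[k]=P; print(k,P.round(4), (proj(A,P)-p).round(1),(proj(B,P)-q).round(1))
# tray corners c1
for p in((276,331),(749,364),(779,535),(253,497)): print(at(A,(235+p[0]/2.96,145+p[1]/2.96),.014).round(3))
E
python3 m0.py
```

```text
ring [ 0.5561 -0.2812  0.0115] [[-0.5  0.1]] [[-0.7 -0.2]]
sring [ 0.5581 -0.1639  0.0107] [[-0.6  0.2]] [[-0.7 -0.2]]
nut [ 0.4433 -0.0765  0.0146] [[-0.7  0.3]] [[-0.7 -0.3]]
snut [ 0.4369 -0.1876  0.0151] [[-0.4  0.1]] [[-0.5 -0.2]]
tail [ 0.6568 -0.212   0.0596] [[-0.6  0.1]] [[-0.7 -0.1]]
bar1 [ 0.7035 -0.0781  0.0125] [[-0.3  0.1]] [[-0.3 -0.1]]
bar2 [ 0.6146 -0.0645  0.0129] [[-0.7  0.2]] [[-0.7 -0.2]]
cup [0.6148 0.1768 0.0112] [[-0.9  0.3]] [[-0.7 -0.2]]
posttop [0.4349 0.3536 0.0526] [[-0.9  0.5]] [[-0.6 -0.4]]
postfoot [0.436  0.3581 0.0086] [[-0.8  0.4]] [[-0.5 -0.3]]
hA1 [0.5352 0.2208 0.0327] [[-0.4  0.2]] [[-0.3 -0.2]]
hA2 [0.4881 0.2359 0.0329] [[-1.   0.5]] [[-0.8 -0.4]]
hB1 [0.5562 0.2942 0.0299] [[-0.2  0.1]] [[-0.2 -0.1]]
hB2 [0.5103 0.3077 0.0315] [[-1.2  0.6]] [[-0.8 -0.4]]
[0.6   0.074 0.014]
[0.331 0.339 0.014]
[0.449 0.457 0.014]
[0.718 0.196 0.014]
```

View pics/wrist0.png

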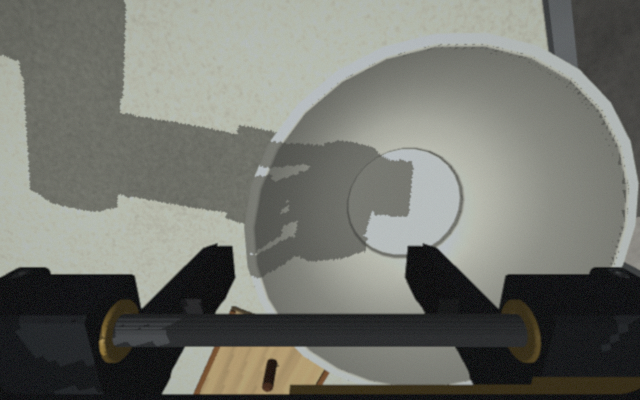

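The wrist view shows the bowl below the arm, with the post and tray corner at the bottom, around (270,375). Triangulated heights agree with the text to within about 3 mm. Next I'll write the move helper, place the bowl, and plan a look over the loose parts.

```bash
cat >> h.py <<'E'
def wrap(a): return (a+np.pi)%(2*np.pi)-np.pi
def goto(x,y,z,head=None):
    "row for tool_y heading (mod pi)"
    from scipy.spatial.transform import Rotation as Ro
    st=arm.get_state(); w=np.array(st['ee_rot']); R=Ro.from_quat(w[[1,2,3,0]]).as_matrix()
    d=R.T@(np.array([x,y,z])-st['tcp_pos'])*100; h=np.arctan2(R[1,1],R[0,1])
    print('t',round(st['t'],2),'tcp',np.round(st['tcp_pos'],4),'head',round(h,3),'j6',round(st['joint_positions'][5],2),'F',np.round(st['wrist_force'],1),'w',round(st['grip_width']*88,1))
    t=[] if head is None else [round(wrap(h-head),3),round(wrap(h-head+np.pi),3)]
    print('  row',d.round(2),'turn',t)
E
python3 - <<'E'
from h import *
W,B,A=load('wrist0'),load('side0'),load('scene0'); print(W['mtx'])
for z in(.06,.09,.12,.15):
    P=np.array([at(W,p,z)[:2] for p in((247,215),(300,115),(440,37),(540,60),(625,150))])
    M=np.c_[2*P,np.ones(5)]; s=np.linalg.lstsq(M,(P**2).sum(1),rcond=None)[0]; r=np.sqrt(s[2]+s[:2]@s[:2])
    a=np.linspace(0,6.28,200); C=np.c_[s[0]+r*np.cos(a),s[1]+r*np.sin(a),z+0*a]; b=proj(B,C); c=proj(A,C); print(z,s[:2],r,b.min(0),b.max(0),c.min(0))
goto(.53,-.15,.29,-.1)
E
```

```text
[[318.31332866   0.         319.61077719]
 [  0.         318.31332866 201.39107688]
 [  0.           0.           1.        ]]
0.06 [0.30381888 0.61334883] 0.21132778658741513 [163.04442177  57.34499376] [286.30774796 112.99649034] [503.05312007 249.17504641]
0.09 [0.2858659  0.60697537] 0.1917679465721445 [161.59724922  52.94808329] [275.26339951 102.99060005] [518.75290256 240.71761339]
0.12 [0.26791293 0.60060191] 0.17220810655687344 [160.10960288  48.34961843] [263.87010096  92.83604521] [534.74573256 231.9368838 ]
0.15 [0.24995995 0.59422845] 0.1526482665416054 [158.57976076  43.53541518] [252.1249139  82.5294878] [551.05169327 222.81395877]
t 0.15 tcp [0.1848 0.5178 0.2383] head 1.228 j6 -0.22 F [-0.7  1.1 -0.2] w 88.1
  row [-54.96 -51.3   -5.13] turn [np.float64(1.328), np.float64(-1.814)]
```

>>> drive_tool --pt "-55 -51.3 -5 1.33 1" --pt "-55 -51.3 -5 1.33 1" --pt "-55 -51.3 -5 1.33 1" --pt "-55 -51.3 -5 1.33 1" --pt "-55 -51.3 -5 1.33 1" --pt "-55 -51.3 -5 1.33 1" --pt "-55 -51.3 -5 1.33 1" --pt "-55 -51.3 -5 1.33 1" --pt "-55 -51.3 -5 1.33 1" --pt "-55 -51.3 -5 1.33 1" --pt "-55 -51.3 -5 1.33 1" --pt "-55 -51.3 -5 1.33 1" --pt "-55 -51.3 -5 1.33 1" --pt "-55 -51.3 -5 1.33 1" --pt "-55 -51.3 -5 1.33 1" --pt "-55 -51.3 -5 1.33 1"

```text
t: 2.15
tcp_pos: [0.5302, -0.149, 0.2891]
ee_rot: [0.0, 0.742, 0.671, 0.0]
wrist_force: [0.2, 0.3, -0.5]
grip_width: 1.005
grip_force: 0.0
```

Run:
```python
from h import *
goto(.53,-.15,.29,-.1); s=snap('wrist','w1'); cv2.imwrite('pics/w1b.png',cv2.resize(s['img'][:,:,::-1],(800,500),interpolation=cv2.INTER_CUBIC))
```

```text
t 2.15 tcp [ 0.5302 -0.149   0.2891] head -0.101 j6 -0.39 F [ 0.2  0.3 -0.5] w 88.4
  row [-0.11 -0.01 -0.09] turn [np.float64(-0.001), np.float64(3.141)]
```

View pics/w1b.png

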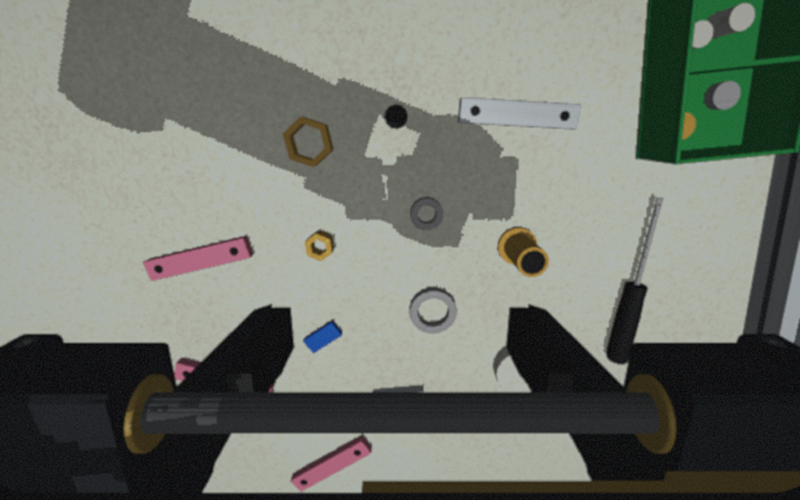

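This view shows the ring at (433,310), nut (308,141), tail top (532,262) and bar dots (475,111),(565,116). I'll enlarge the nut, ring and tail for accuracy.

Run:
```python
import cv2,numpy as np
a=cv2.imread('pics/w1.png')
c=lambda x,y,w,h,f:cv2.resize(a[y:y+h,x:x+w],None,fx=f,fy=f,interpolation=cv2.INTER_CUBIC)
# nut 222..272,90..137 ; ring 322..372, 225..272 ; tail 394..444,178..225 ; bar 362..468, 70..110
top=np.hstack([cv2.convertScaleAbs(c(222,90,50,47,5),alpha=1.8),c(322,225,50,47,5),c(394,178,50,47,5)])
bot=c(362,65,106,45,7); bot=np.hstack([bot,np.zeros((bot.shape[0],8,3),np.uint8)])
cv2.imwrite('pics/m1.png',np.vstack([top,bot[:, :750]]))
```

```text
(no output)
```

View pics/m1.png

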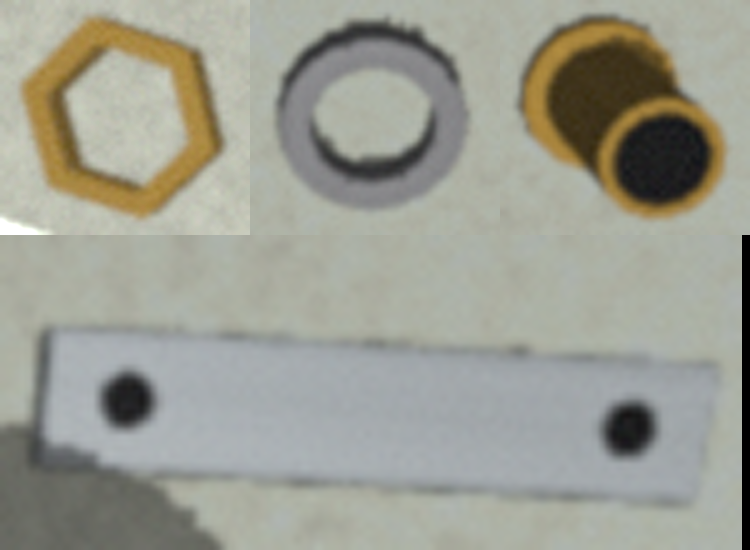

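Crop readings: nut corners (97,17),(199,52),(220,145),(143,215),(50,185),(24,92); ring top centre (122,121); tail top (160,157); bar dots (128,165),(629,193).

Run:
```python
from h import *
W,A,B=load('w1'),load('scene0'),load('side0')
N=np.array([at(W,(222+x/5,90+y/5),.018) for x,y in((97,17),(199,52),(220,145),(143,215),(50,185),(24,92))])
print('nut',N.mean(0),'corner r',np.linalg.norm(N-N.mean(0),axis=1).round(4))
d=N-N.mean(0); an=np.arctan2(d[:,1],d[:,0]); print('flat headings',np.degrees(np.angle(np.exp(6j*(an)).mean())/6)+30+np.arange(3)*60)
r=(322+122/5,225+121/5); t=(394+160/5,178+157/5); b=[(362+128/7,65+165/7),(362+629/7,65+193/7)]
print('ring',at(W,r,.014),'tail',at(W,t,.06)); D=[at(W,p,.014) for p in b]; print('bar',D,(D[0]+D[1])/2,np.arctan2(*(D[1]-D[0])[[1,0]]))
f=lambda p:(235+p[0]/2.96,145+p[1]/2.96)
print('heights',tri([(W,r),(A,f((87,110)))]),tri([(W,t),(A,f((30,146)))]),tri([(W,b[1]),(A,f((70,287)))]))
goto(.556,-.279,.10,-.1)
```

```text
nut [ 0.44428974 -0.07748768  0.018     ] corner r [0.0247 0.0259 0.0252 0.0242 0.0256 0.0251]
flat headings [  5.48269257  65.48269257 125.48269257]
ring [ 0.55590536 -0.28058229  0.014     ] tail [ 0.65679566 -0.2130928   0.06      ]
bar [array([ 0.61464976, -0.06452171,  0.014     ]), array([ 0.70362689, -0.07829736,  0.014     ])] [ 0.65913833 -0.07140953  0.014     ] -0.15360280191335937
heights [ 0.55543452 -0.28076769  0.01222957] [ 0.65591848 -0.21208145  0.0601729 ] [ 0.70344006 -0.07787202  0.01310821]
t 2.2 tcp [ 0.5302 -0.1491  0.2891] head -0.101 j6 -0.39 F [0.3 0.4 0.4] w 88.2
  row [-12.66   3.86  18.91] turn [np.float64(-0.001), np.float64(3.141)]
```

>>> drive_tool --pt "-12.8 3.85 10 0 1" --pt "-12.8 3.85 14 0 1" --pt "-12.8 3.85 19 0 1" --pt "-12.8 3.85 24 0 1" --pt "-12.8 3.85 26.5 0 1" --pt "-12.8 3.85 28.4 0 1" --pt "-12.8 3.85 28.4 0 1" --pt "-12.8 3.85 28.4 0 -1" --pt "-12.8 3.85 28.4 0 -1" --pt "-12.8 3.85 28.4 0 -1" --pt "-12.8 3.85 28.4 0 -1" --pt "-12.8 3.85 28.4 0 -1" --pt "-12.8 3.85 28.4 0 -1" --pt "-12.8 3.85 28.4 0 -1" --squeeze 25

```text
t: 3.95
tcp_pos: [0.5558, -0.2813, 0.0051]
ee_rot: [0.0, 0.742, 0.67, 0.0]
wrist_force: [-1.4, 0.7, 5.3]
grip_width: 0.621
grip_force: 25.0
```

Run:
```python
from h import *
print(arm.get_state()['grip_force']); goto(.436,.357,.13,-.785)
```

```text
25.000669634900987
t 3.95 tcp [ 0.5558 -0.2813  0.0051] head -0.102 j6 -0.56 F [-1.4  0.7  5.3] w 54.6
  row [ 62.28 -18.41 -12.51] turn [np.float64(0.683), np.float64(-2.459)]
```

>>> drive_tool --pt "0 0 -4 0 -1" --pt "0 0 -10 0 -1" --pt "47.3 -10.5 -21.5 -0.89 -1" --pt "47.3 -10.5 -21.5 -0.89 -1" --pt "47.3 -10.5 -21.5 -0.89 -1" --pt "47.3 -10.5 -21.5 -0.89 -1" --pt "47.3 -10.5 -21.5 -0.89 -1" --pt "47.3 -10.5 -21.5 -0.89 -1" --pt "47.3 -10.5 -21.5 -0.89 -1" --pt "47.3 -10.5 -21.5 -0.89 -1" --pt "47.3 -10.5 -21.5 -0.89 -1" --pt "47.3 -10.5 -21.5 -0.89 -1" --pt "47.3 -10.5 -21.5 -0.89 -1" --pt "47.3 -10.5 -21.5 -0.89 -1" --pt "47.3 -10.5 -21.5 -0.89 -1"

```text
t: 5.82
tcp_pos: [0.4996, 0.1993, 0.2196]
ee_rot: [-0.0, 0.382, 0.924, -0.0]
wrist_force: [0.2, 0.3, -1.1]
grip_width: 0.622
grip_force: 25.0
```

Run:
```python
from h import *
goto(.4355,.3555,.10,.785); s=snap('wrist','w2'); cv2.imwrite('pics/w2b.png',cv2.resize(s['img'][:,:,::-1],(800,500),interpolation=cv2.INTER_CUBIC))
print(proj(s,[[.4355,.3555,.01],[.4355,.3555,.056],[.615,.177,.01]])*1.25)
```

```text
t 5.83 tcp [0.4996 0.1993 0.2196] head 0.787 j6 -0.63 F [ 0.2  0.3 -1.1] w 54.7
  row [15.56  6.54 11.96] turn [np.float64(0.002), np.float64(-3.14)]
[[481.8370882   23.63113733]
 [495.18476769   7.34301659]
 [466.14727617 312.81578728]]
```

View pics/w2b.png

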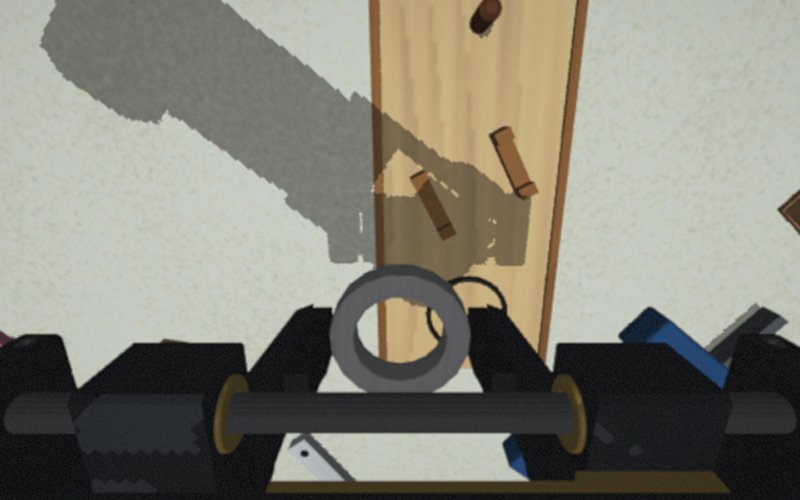

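The ring is held level. The post foot shows at (480,27), within about 3 mm of prediction, so I'll lower the ring over it.

>>> drive_tool --pt "15.5 6.35 8 0 -1" --pt "15.5 6.35 12 0 -1" --pt "15.5 6.35 12 0 -1" --pt "15.5 6.35 12 0 -1" --pt "15.5 6.35 14 0 -1" --pt "15.5 6.35 15.5 0 -1" --pt "15.5 6.35 17 0 -1" --pt "15.5 6.35 18.5 0 -1" --pt "15.5 6.35 19.6 0 -1" --pt "15.5 6.35 20.2 0 -1" --pt "15.5 6.35 20.3 0 -1"

```text
t: 7.25
tcp_pos: [0.4343, 0.3543, 0.0165]
ee_rot: [-0.0, 0.381, 0.924, -0.0]
wrist_force: [-0.8, 0.8, -0.7]
grip_width: 0.622
grip_force: 25.0
```

>>> drive_tool --pt "0 0 0 0 0.8" --pt "0 0 0 0 0.8" --pt "0 0 0 0 0.8" --pt "0 0 0 0 0.8" --pt "0 0 -2 0 0.8" --pt "0 0 -6 0 0.8" --pt "0 0 -12 0 0.8" --pt "-31.2 -29.85 -12 0.69 1" --pt "-31.2 -29.85 -12 0.69 1" --pt "-31.2 -29.85 -12 0.69 1" --pt "-31.2 -29.85 -12 0.69 1" --pt "-31.2 -29.85 -12 0.69 1" --pt "-31.2 -29.85 -12 0.69 1" --pt "-31.2 -29.85 -12 0.69 1" --pt "-31.2 -29.85 -12 0.69 1" --pt "-31.2 -29.85 -12 0.69 1" --pt "-31.2 -29.85 -12 0.69 1"

```text
t: 9.38
tcp_pos: [0.4449, -0.0761, 0.1368]
ee_rot: [-0.0, 0.671, 0.742, 0.0]
wrist_force: [-0.1, 0.6, -0.5]
grip_width: 1.003
grip_force: 0.0
```

Run:
```python
from h import *
goto(.4443,-.0775,.006,.096); s=snap('scene','s3'); cv2.imwrite('pics/s3c.png',cv2.resize(s['img'][230:330,310:510,::-1],None,fx=4,fy=4,interpolation=cv2.INTER_CUBIC))
```

```text
t 9.38 tcp [ 0.4449 -0.0761  0.1368] head 0.1 j6 -0.53 F [-0.1  0.6 -0.5] w 88.2
  row [-0.14 -0.07 13.08] turn [np.float64(0.004), np.float64(-3.138)]
```

View pics/s3c.png

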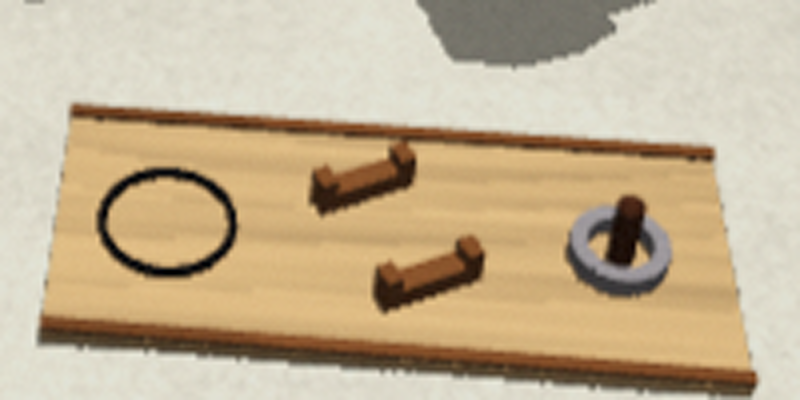

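The ring lies flat on the tray around the post (crop 619,245). Now the nut.

>>> drive_tool --pt "-0.15 -0.05 5 0 1" --pt "-0.15 -0.05 9 0 1" --pt "-0.15 -0.05 11.5 0 1" --pt "-0.15 -0.05 13.1 0 1" --pt "-0.15 -0.05 13.1 0 1" --pt "-0.15 -0.05 13.1 0 -1" --pt "-0.15 -0.05 13.1 0 -1" --pt "-0.15 -0.05 13.1 0 -1" --pt "-0.15 -0.05 13.1 0 -1" --pt "-0.15 -0.05 13.1 0 -1" --pt "-0.15 -0.05 13.1 0 -1" --pt "-0.15 -0.05 13.1 0 -1" --pt "-0.15 -0.05 13.1 0 -1"

```text
t: 11.05
tcp_pos: [0.4445, -0.0789, 0.0058]
ee_rot: [-0.0, 0.672, 0.741, -0.0]
wrist_force: [-2.0, 0.2, 5.5]
grip_width: 0.495
grip_force: 25.0
```

Run:
```python
from h import *
s=load('s3'); print('ring',at(s,(310+619/4,230+245/4),.024),'posttop',at(s,(310+631/4,230+203/4),.055))
goto(.4345,.354,.14,.96)
```

```text
ring [0.4371174  0.35624012 0.024     ] posttop [0.4333997  0.35532192 0.055     ]
t 11.05 tcp [ 0.4445 -0.0789  0.0058] head 0.098 j6 -0.54 F [-2.   0.2  5.5] w 43.5
  row [ 43.18   3.24 -13.42] turn [np.float64(-0.862), np.float64(2.28)]
```

>>> drive_tool --pt "0 0 -5 0 -1" --pt "0 0 -10 0 -1" --pt "43.2 3.3 -13.4 -0.86 -1" --pt "43.2 3.3 -13.4 -0.86 -1" --pt "43.2 3.3 -13.4 -0.86 -1" --pt "43.2 3.3 -13.4 -0.86 -1" --pt "43.2 3.3 -13.4 -0.86 -1" --pt "43.2 3.3 -13.4 -0.86 -1" --pt "43.2 3.3 -13.4 -0.86 -1" --pt "43.2 3.3 -13.4 -0.86 -1" --pt "43.2 3.3 -13.4 -0.86 -1" --pt "43.2 3.3 -13.4 -0.86 -1" --pt "43.2 3.3 -13.4 -0.86 -1"

```text
t: 12.68
tcp_pos: [0.4355, 0.3533, 0.1398]
ee_rot: [-0.0, 0.302, 0.953, -0.0]
wrist_force: [0.6, 0.4, -2.5]
grip_width: 0.498
grip_force: 25.0
```

Run:
```python
from h import *
goto(.435,.354,.0312,.96); s=snap('scene','s4'); w=snap('wrist','w4')
a=cv2.resize(s['img'][200:320,390:530,::-1],None,fx=3.3,fy=3.3,interpolation=cv2.INTER_CUBIC)
b=cv2.resize(w['img'][:,160:480,::-1],None,fx=1,fy=1); b=b[:a.shape[0]]; a=a[:b.shape[0]]
cv2.imwrite('pics/s4c.png',np.hstack([a,b]))
```

```text
t 12.68 tcp [0.4355 0.3533 0.1398] head 0.956 j6 -0.49 F [ 0.6  0.4 -2.5] w 43.8
  row [ 0.08  0.03 10.86] turn [np.float64(-0.004), np.float64(3.138)]
```

View pics/s4c.png

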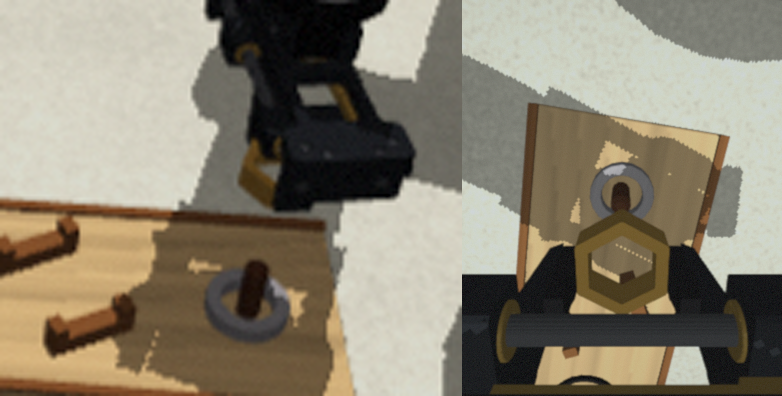

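The nut is held level and its centre column (621) lines up with the post. Lowering it now.

>>> drive_tool --pt "0.1 0 4 0 -1" --pt "0.1 0 6 0 -1" --pt "0.1 0 7.5 0 -1" --pt "0.1 0 9 0 -1" --pt "0.1 0 10 0 -1" --pt "0.1 0 10.6 0 -1" --pt "0.1 0 10.85 0 -1" --pt "0.1 0 10.85 0 -1"

```text
t: 13.78
tcp_pos: [0.4345, 0.3549, 0.0314]
ee_rot: [0.0, 0.302, 0.953, 0.0]
wrist_force: [-0.4, 0.1, -1.1]
grip_width: 0.496
grip_force: 25.0
```

>>> drive_tool --pt "0 0 0 0 0.6" --pt "0 0 0 0 0.6" --pt "0 0 0 0 0.6" --pt "0 0 0 0 0.6" --pt "0 0 -2 0 0.6" --pt "0 0 -6 0 0.6" --pt "0 0 -11 0 0.6" --pt "-50.9 -33.5 -11 1.0 1" --pt "-50.9 -33.5 -11 1.0 1" --pt "-50.9 -33.5 -11 1.0 1" --pt "-50.9 -33.5 -11 1.0 1" --pt "-50.9 -33.5 -11 1.0 1" --pt "-50.9 -33.5 -11 1.0 1" --pt "-50.9 -33.5 -11 1.0 1" --pt "-50.9 -33.5 -11 1.0 1" --pt "-50.9 -33.5 -11 1.0 1" --pt "-50.9 -33.5 -11 1.0 1" --pt "-50.9 -33.5 -11 1.0 1" --pt "-50.9 -33.5 -11 1.0 1"

```text
t: 16.15
tcp_pos: [0.6578, -0.2114, 0.141]
ee_rot: [-0.0, 0.722, 0.692, -0.0]
wrist_force: [0.4, -0.1, 0.3]
grip_width: 0.996
grip_force: 0.0
```

Run:
```python
from h import *
goto(.6565,-.2126,.02,-.05); s=snap('scene','s5'); cv2.imwrite('pics/s5c.png',cv2.resize(s['img'][230:330,390:510,::-1],None,fx=4,fy=4,interpolation=cv2.INTER_CUBIC))
```

```text
t 16.15 tcp [ 0.6578 -0.2114  0.141 ] head -0.042 j6 -0.44 F [ 0.4 -0.1  0.3] w 87.7
  row [-0.14 -0.12 12.1 ] turn [np.float64(0.008), np.float64(-3.133)]
```

View pics/s5c.png

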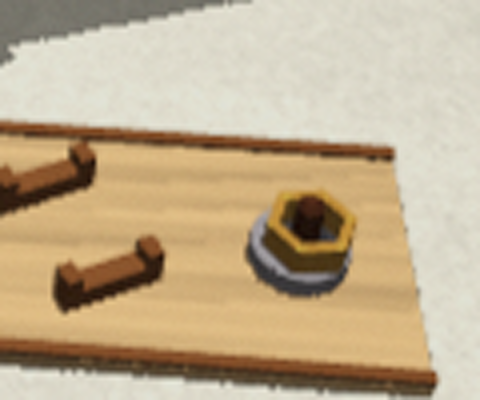

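The nut (310,231) lies flat on the ring around the post. Now the tailpiece.

>>> drive_tool --pt "-0.1 -0.1 4 0 1" --pt "-0.1 -0.1 8 0 1" --pt "-0.1 -0.1 10.5 0 1" --pt "-0.1 -0.1 12.1 0 1" --pt "-0.1 -0.1 12.1 0 1" --pt "-0.1 -0.1 12.1 0 -1" --pt "-0.1 -0.1 12.1 0 -1" --pt "-0.1 -0.1 12.1 0 -1" --pt "-0.1 -0.1 12.1 0 -1" --pt "-0.1 -0.1 12.1 0 -1" --pt "-0.1 -0.1 12.1 0 -1" --pt "-0.1 -0.1 12.1 0 -1" --pt "-0.1 -0.1 12.1 0 -1" --pt "-0.1 -0.1 12.1 0 -1" --pt "-0.1 -0.1 12.1 0 -1"

```text
t: 18.08
tcp_pos: [0.657, -0.213, 0.0202]
ee_rot: [0.0, 0.722, 0.692, -0.0]
wrist_force: [-0.1, -0.7, 0.2]
grip_width: 0.358
grip_force: 25.0
```

Run:
```python
from h import *
W,A,B=load('w2'),load('s3'),load('side0')
a=(310+167/4,230+222/4); print(at(A,a,.016),at(B,(235+322/3,105+143/3),.016))
goto(.6155,.177,.14,.5)
```

```text
[0.61629496 0.18095015 0.016     ] [0.61474162 0.16824412 0.016     ]
t 18.07 tcp [ 0.657  -0.213   0.0202] head -0.042 j6 -0.44 F [-0.1 -0.7  0.2] w 31.5
  row [ 38.79  -5.79 -11.98] turn [np.float64(-0.542), np.float64(2.6)]
```

>>> drive_tool --pt "0 0 -5 0 -1" --pt "0 0 -11 0 -1" --pt "29 -5.8 -14 -0.54 -1" --pt "29 -5.8 -14 -0.54 -1" --pt "29 -5.8 -14 -0.54 -1" --pt "29 -5.8 -14 -0.54 -1" --pt "29 -5.8 -14 -0.54 -1" --pt "29 -5.8 -14 -0.54 -1" --pt "29 -5.8 -14 -0.54 -1" --pt "29 -5.8 -14 -0.54 -1" --pt "29 -5.8 -14 -0.54 -1" --pt "29 -5.8 -14 -0.54 -1"

```text
t: 19.58
tcp_pos: [0.6114, 0.0786, 0.1602]
ee_rot: [-0.0, 0.511, 0.859, -0.0]
wrist_force: [-0.4, -0.1, -1.7]
grip_width: 0.358
grip_force: 25.0
```

Run:
```python
from h import *
goto(.6145,.177,.14,.5); s=snap('wrist','w6'); cv2.imwrite('pics/w6b.png',cv2.resize(s['img'][:,:,::-1],(800,500),interpolation=cv2.INTER_CUBIC))
```

```text
t 19.57 tcp [0.6114 0.0786 0.1602] head 0.497 j6 -0.56 F [-0.4 -0.1 -1.7] w 31.5
  row [8.5  4.97 2.02] turn [np.float64(-0.003), np.float64(3.139)]
```

View pics/w6b.png

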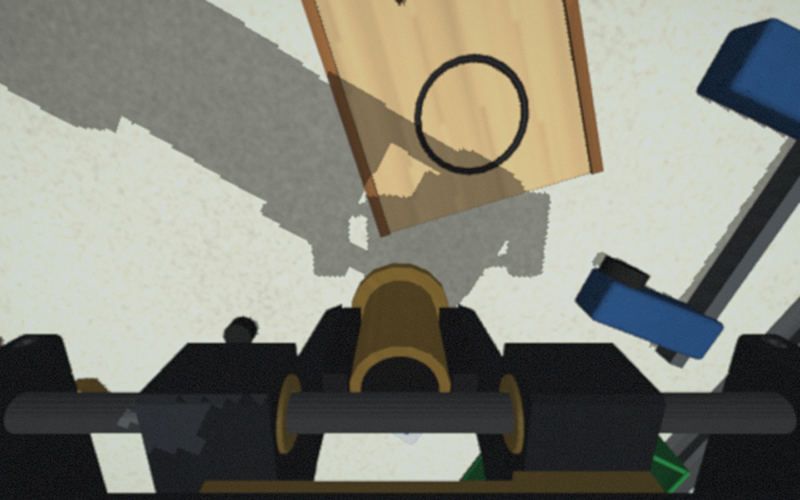

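The tail is held upright and the cup rim is centred at (471.5,114).

Run:
```python
from h import *
W=load('w6'); uv=(471.5/1.25,114/1.25)
for z in(.010,.013,.016): print(at(W,uv,z))
A=load('s3'); print(tri([(W,uv),(A,(310+167/4,230+222/4))]))
c=at(W,uv,.015); goto(c[0],c[1],.1,.5)
```

```text
[0.61453205 0.17870375 0.01      ]
[0.61411325 0.17839372 0.013     ]
[0.61369445 0.17808369 0.016     ]
[0.61417382 0.17849486 0.01232637]
t 19.62 tcp [0.6113 0.0788 0.1602] head 0.497 j6 -0.56 F [-0.3 -0.2 -1.6] w 31.1
  row [8.61 4.96 6.02] turn [np.float64(-0.003), np.float64(3.139)]
```

>>> drive_tool --pt "8.6 4.95 3 0 -1" --pt "8.6 4.95 6 0 -1" --pt "8.6 4.95 9 0 -1" --pt "8.6 4.95 11 0 -1" --pt "8.6 4.95 12.3 0 -1" --pt "8.6 4.95 12.85 0 -1" --pt "8.6 4.95 12.85 0 -1" --pt "8.6 4.95 12.85 0 -1"

```text
t: 20.62
tcp_pos: [0.6141, 0.1784, 0.0326]
ee_rot: [0.001, 0.511, 0.86, 0.0]
wrist_force: [-0.2, -0.1, -2.3]
grip_width: 0.355
grip_force: 25.0
```

>>> drive_tool --pt "0 0 0.15 0 -1" --pt "0 0 0.15 0 -1" --pt "0 0 0.15 0 0.5" --pt "0 0 0.15 0 0.5" --pt "0 0 0.15 0 0.5" --pt "0 0 0.15 0 0.5" --pt "0 0 -2 0 0.5" --pt "0 0 -6 0 0.5" --pt "0 0 -9.5 0 0.5" --pt "0 0 -10 0 0.5" --pt "-24.1 -8 -10 -0.92 1" --pt "-24.1 -8 -10 -0.92 1" --pt "-24.1 -8 -10 -0.92 1" --pt "-24.1 -8 -10 -0.92 1" --pt "-24.1 -8 -10 -0.92 1" --pt "-24.1 -8 -10 -0.92 1" --pt "-24.1 -8 -10 -0.92 1" --pt "-24.1 -8 -10 -0.92 1"

```text
t: 22.88
tcp_pos: [0.6584, -0.0704, 0.1316]
ee_rot: [-0.0, 0.077, 0.997, 0.0]
wrist_force: [0.7, 1.0, -0.5]
grip_width: 1.006
grip_force: 0.0
```

Run:
```python
from h import *
goto(.659,-.0712,.005,1.417); s=snap('scene','s7');w=snap('wrist','w7')
a=cv2.resize(s['img'][215:335,310:510,::-1],(800,480),interpolation=cv2.INTER_CUBIC); a[:,:0]=0
b=cv2.resize(w['img'][:,:,::-1],(384,240)); a[:0]=0
cv2.imwrite('pics/s7c.png',a)
```

```text
t 22.88 tcp [ 0.6584 -0.0704  0.1316] head 1.417 j6 -1.7 F [ 0.7  1.  -0.5] w 88.5
  row [-0.08 -0.08 12.66] turn [np.float64(0.0), np.float64(-3.141)]
```

View pics/s7c.png

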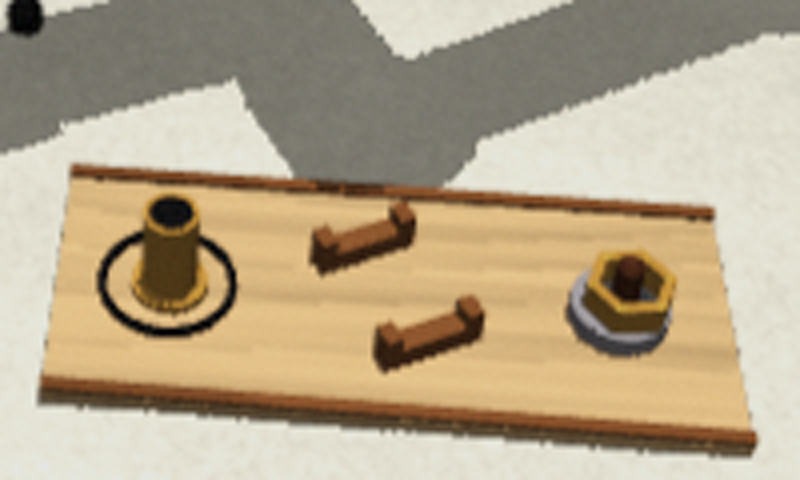

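The tail stands upright in the cup: flange near (170,288), cup centre (167,283). Now I'll grip the bar.

>>> drive_tool --pt "-0.1 -0.1 5 0 1" --pt "-0.1 -0.1 9 0 1" --pt "-0.1 -0.1 11.5 0 1" --pt "-0.1 -0.1 12.65 0 1" --pt "-0.1 -0.1 12.65 0 1" --pt "-0.1 -0.1 12.65 0 -1" --pt "-0.1 -0.1 12.65 0 -1" --pt "-0.1 -0.1 12.65 0 -1" --pt "-0.1 -0.1 12.65 0 -1" --pt "-0.1 -0.1 12.65 0 -1" --pt "-0.1 -0.1 12.65 0 -1" --pt "-0.1 -0.1 12.65 0 -1" --pt "-0.1 -0.1 12.65 0 -1" --pt "-0.1 -0.1 12.65 0 -1" --pt "-0.1 -0.1 12.65 0 -1"

```text
t: 24.85
tcp_pos: [0.6593, -0.0726, 0.0052]
ee_rot: [-0.0, 0.076, 0.997, 0.0]
wrist_force: [-0.3, 0.3, 0.4]
grip_width: 0.268
grip_force: 25.0
```

Run:
```python
from h import *
S,W=load('s7'),load('w2')
P=[at(S,(310+x/4,215+y/4),.033) for x,y in((325,240),(402,214),(388,331),(469,305))]
Q=[at(W,(x/1.25,y/1.25),.033) for x,y in((420,176),(448,233),(501,133),(526,188))]
for X in(P,Q):
    X=np.array(X); print(X.round(4).tolist(),X.mean(0)); d=X[2:].mean(0)-X[:2].mean(0); print(np.arctan2(d[1],d[0]),np.linalg.norm(d))
print(arm.get_state()['grip_force']);goto(.5225,.2646,.11,-.296)
```

```text
[[0.536, 0.2247, 0.033], [0.4876, 0.238, 0.033], [0.5557, 0.2941, 0.033], [0.508, 0.309, 0.033]] [0.52182993 0.26644846 0.033     ]
1.2922368387356014 0.07298399995125486
[[0.484, 0.2388, 0.033], [0.5361, 0.222, 0.033], [0.5053, 0.3084, 0.033], [0.5536, 0.2945, 0.033]] [0.5197703  0.26593866 0.033     ]
1.304043930598859 0.07368100452100843
24.999974370002747
t 24.85 tcp [ 0.6593 -0.0726  0.0052] head 1.418 j6 -1.71 F [-0.3  0.3  0.4] w 23.6
  row [ 18.66  31.25 -10.48] turn [np.float64(1.714), np.float64(-1.428)]
```

>>> drive_tool --pt "0 0 -5 0 -1" --pt "0 0 -11 0 -1" --pt "18.8 31.3 -12.5 1.7 -1" --pt "18.8 31.3 -12.5 1.7 -1" --pt "18.8 31.3 -12.5 1.7 -1" --pt "18.8 31.3 -12.5 1.7 -1" --pt "18.8 31.3 -12.5 1.7 -1" --pt "18.8 31.3 -12.5 1.7 -1" --pt "18.8 31.3 -12.5 1.7 -1" --pt "18.8 31.3 -12.5 1.7 -1" --pt "18.8 31.3 -12.5 1.7 -1" --pt "18.8 31.3 -12.5 1.7 -1" --pt "18.8 31.3 -12.5 1.7 -1" --pt "18.8 31.3 -12.5 1.7 -1" --pt "18.8 31.3 -12.5 1.7 -1"

```text
t: 26.72
tcp_pos: [0.5212, 0.2653, 0.1303]
ee_rot: [0.0, 0.799, 0.601, -0.0]
wrist_force: [-0.3, 0.7, -1.6]
grip_width: 0.272
grip_force: 25.0
```

Run:
```python
from h import *
goto(.5215,.2655,.030,-.286)
```

```text
t 26.73 tcp [0.5212 0.2653 0.1303] head -0.281 j6 0.55 F [-0.3  0.7 -1.6] w 24.0
  row [ 0.03  0.03 10.03] turn [np.float64(0.005), np.float64(-3.137)]
```

>>> drive_tool --pt "0 0 4 0 -1" --pt "0 0 6.5 0 -1" --pt "0 0 8 0 -1" --pt "0 0 9 0 -1" --pt "0 0 9.6 0 -1" --pt "0 0 10 0 -1" --pt "0 0 10 0 -1"

```text
t: 27.6
tcp_pos: [0.5213, 0.2653, 0.0304]
ee_rot: [0.0, 0.799, 0.601, 0.0]
wrist_force: [0.6, 0.5, 0.3]
grip_width: 0.268
grip_force: 25.0
```

>>> drive_tool --pt "0 0 0 0 0" --pt "0 0 0 0 0" --pt "0 0 0 0 0" --pt "0 0 0 0 0" --pt "0 0 -2 0 0" --pt "0 0 -6 0 0" --pt "0 0 -12 0 0" --pt "0 0 -15 0 0" --pt "-25 0 -18 0 0" --pt "-25 0 -18 0 0" --pt "-25 0 -18 0 0" --pt "-25 0 -18 0 0" --pt "-25 0 -18 0 0" --pt "-25 0 -18 0 0"

```text
t: 29.35
tcp_pos: [0.4517, 0.0254, 0.2103]
ee_rot: [-0.0, 0.8, 0.6, 0.0]
wrist_force: [0.6, 0.4, 0.8]
grip_width: 0.499
grip_force: 0.0
```

Run:
```python
from h import *
s=snap('scene','s8'); b=snap('side','b8')
a=cv2.resize(s['img'][215:335,310:510,::-1],(800,480),interpolation=cv2.INTER_CUBIC)[40:460]
c=cv2.resize(b['img'][105:175,235:385,::-1],(375,175),interpolation=cv2.INTER_CUBIC)
d=cv2.resize(s['img'][140:225,235:385,::-1],(425,175)); 
cv2.imwrite('pics/s8c.png',np.vstack([a,np.hstack([c,d[:,:425]])]))
```

```text
(no output)
```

View pics/s8c.png

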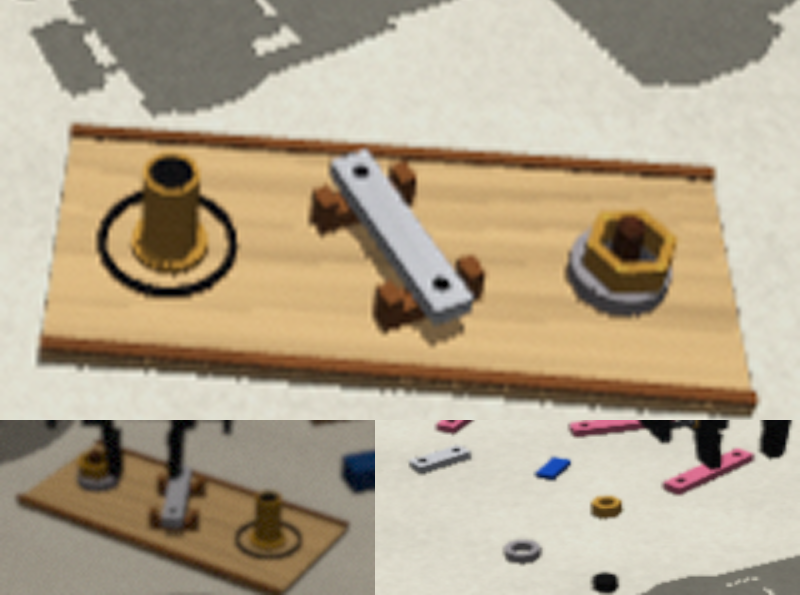

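The bar lies flat between the horns, with its dots at (361,172) and (441,285). The tail, ring and nut are in place and the look-alikes are untouched. One numeric check, then I'll hand in.

Run:
```python
from h import *
s=load('s8'); D=[at(s,(310+x/4,215+(y+40)/4),.038) for x,y in((361,172),(441,285))]
m=(D[0]+D[1])/2; d=D[1]-D[0]; e=m[:2]-[.5218,.2662]; u=np.array([np.cos(1.285),np.sin(1.285)])
print(m,np.linalg.norm(d),np.arctan2(d[1],d[0]),'along',e@u,'across',e@[-u[1],u[0]])
st=arm.get_state(); print(st['t'])
if abs(e@u)<.015 and abs(e@[-u[1],u[0]])<.008: print(hand_in())
```

```text
[0.52110417 0.26850124 0.038     ] 0.09023569218939272 1.2857253424458226 along 0.0020117269601469356 across 0.0013163776549029885
29.45
the job is handed in; nothing more can be done
None
```

The kit is made up and handed in at about 29 s: ring and nut flat on the post, tailpiece upright in the cup, and long bar on both rests within about 2 mm of centre by camera; the look-alikes were left where they were, and no verdict was returned.

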